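# Push-fit gauging of square sleeves

### The job

Test both loose square aluminium sleeves on the fixed fit gauge, one at a time: lay the sleeve in the gauge's lane, let go of it and push it from behind along the lane, bore first, onto the gauge pin, gently, until it either seats fully against the shoulder or is stopped by the pin's nose and the sprung pin just begins to give; never ram the pin far back. Put each sleeve away before testing the other: one that slid fully home goes into the shallow tray, one that would not go on goes into the deep bin, wholly inside and released. Leave everything else on the bench where it is.

Things in the scene. Friction and masses are not known exactly. Their poses are not given: they have to be found in the camera images.
- sleeve_a: A plain aluminium sleeve: square body 34 x 34 mm, 50 mm long, round bore right through along its own x; lies on a flat side. Origin at its centre, 17 mm above the bench at the start. 0.12 kg. The bore is too tight for the pin or passes it with 1.5 mm play all round: the test tells. Either end may go first.
- sleeve_b: A plain aluminium sleeve: square body 34 x 34 mm, 50 mm long, round bore right through along its own x; lies on a flat side. Origin at its centre, 17 mm above the bench at the start. 0.12 kg. The bore is too tight for the pin or passes it with 1.5 mm play all round: the test tells. Either end may go first.
- gauge: Fixed fit gauge. Origin at bench level below the pin's root at rest; x is the pushing direction along the lane, z up. Sleeves slide on the bench between two rails 10 mm high, 37 mm apart, from x = -90 to +75 mm; the rails flare from x = -90 to -131 mm to a mouth 70 mm wide. A base strip 5 mm high reaches 41 mm off the axis. Spring housing 62 mm wide, 46 mm high, x = 35 to 80 mm.
- lay_point (a point): Point on the bench, on the lane's axis, 75 mm before the pin's root (x = -75 mm of the gauge): with its centre over this, its bore along the lane, a sleeve lies flat between the rails clear of the pin, ready to be pushed with closed fingers.
- pin_root (a point): Centre of the shoulder's face at the pin's root, 17 mm above the bench; moves with the pin; x is the pushing direction. The pin, 16 mm diameter, conical nose (10 mm at the tip, full size 6 mm behind it), reaches 30 mm towards -x. Shoulder 33 x 31 mm. Sleeve seated fully: its centre at x = -25 mm; stopped by the nose: at about x = -52 mm.
- gauge_pin (a joint): How far pin and shoulder are pushed back on their spring, m: 0 at rest, end stop at 0.018; 0.8 N per mm. Give of 2 to 8 mm is a proper test; more than 12 mm is ramming.
- pass_tray: Shallow aluminium tray with a low rim, for sleeves that fit: 130 (its x) x 150 (its y) mm outside, 18 mm high, walls and floor 4 mm; origin under its centre. Fixed.
- reject_bin: Deep grey plastic bin, for sleeves that do not fit: 130 (its x) x 150 (its y) mm outside, 48 mm high, walls and floor 4 mm; origin under its centre. Fixed.
- jar: Bystander: glass jar with a white cap, 36 mm diameter, 55 mm tall, stands near a sleeve. Origin under its centre.
- nut: Bystander: dark steel square nut, 24 x 24 mm, 14 mm high, near a sleeve. Origin under its centre.
- terminal: Bystander: grey plastic terminal block, 30 x 40 mm, 22 mm high, near a sleeve. Origin under its centre.
- relay: Bystander: black plastic relay, 28 x 22 mm, 29 mm high, near a sleeve. Origin under its centre.
- screwdriver: Bystander: red-handled screwdriver, 190 mm long, lies along its own x, beside the right-hand tray. Origin under its centre.
- hole_block: Bystander: white plastic block with two blind holes, 40 x 62 mm, 24 mm high, in front of the lane's mouth. Origin under its centre.
- cutters: Bystander: blue-handled side cutters, 135 mm long, 15 mm high, lying on the bench beyond the gauge. Origin under its centre.
- spray_can: Bystander: tall can, 52 mm diameter, 160 mm tall, beyond the trays. Origin under its centre.
Not all that is in view belongs to the job. Of the things that look like the pass_tray, the smaller one is meant. Leave any brown or pink look-alike of the sleeve_b alone.

How it is judged:
On the way, in this order (a step that is already met when the one before it is completed fails the run):
1. a sleeve is pushed from behind, not gripped, square to the pin: the fitting one to within 2.8 mm of the shoulder, or the tight one against the nose until the pin gives 1 mm (((x of sleeve_a in the frame of pin_root between -0.0278 and -0.02 m and y of sleeve_a in the frame of pin_root between -0.004 and 0.004 m and z of sleeve_a in the frame of pin_root between -0.005 and 0.005 m and angle between the x axis of sleeve_a and the x axis of pin_root, either way round below 0.15 rad and x of the grasp point in the frame of pin_root below -0.051 m) or (x of sleeve_b in the frame of pin_root between -0.0585 and -0.045 m and y of sleeve_b in the frame of pin_root between -0.004 and 0.004 m and z of sleeve_b in the frame of pin_root between -0.005 and 0.005 m and angle between the x axis of sleeve_b and the x axis of pin_root, either way round below 0.15 rad and x of the grasp point in the frame of pin_root below -0.078 m and value of joint gauge_pin above 0.001 m))), for 0.15 s.
2. that sleeve is put away: the fitting one in the shallow tray or the tight one in the deep bin (((x of sleeve_a in the frame of pass_tray between -0.046 and 0.046 m and y of sleeve_a in the frame of pass_tray between -0.056 and 0.056 m and z of sleeve_a in the frame of pass_tray between 0 and 0.034 m and linear speed of sleeve_a below 0.02 m/s and contact force between sleeve_a and the fingers below 0.1 N) or (x of sleeve_b in the frame of reject_bin between -0.046 and 0.046 m and y of sleeve_b in the frame of reject_bin between -0.056 and 0.056 m and z of sleeve_b in the frame of reject_bin between 0 and 0.034 m and linear speed of sleeve_b below 0.02 m/s and contact force between sleeve_b and the fingers below 0.1 N))), for 0.15 s.
3. the other sleeve is tested in the same way while the first stays put away ((((x of sleeve_a in the frame of pin_root between -0.0278 and -0.02 m and y of sleeve_a in the frame of pin_root between -0.004 and 0.004 m and z of sleeve_a in the frame of pin_root between -0.005 and 0.005 m and angle between the x axis of sleeve_a and the x axis of pin_root, either way round below 0.15 rad and x of the grasp point in the frame of pin_root below -0.051 m) and (x of sleeve_b in the frame of reject_bin between -0.046 and 0.046 m and y of sleeve_b in the frame of reject_bin between -0.056 and 0.056 m and z of sleeve_b in the frame of reject_bin between 0 and 0.034 m and linear speed of sleeve_b below 0.02 m/s and contact force between sleeve_b and the fingers below 0.1 N)) or ((x of sleeve_b in the frame of pin_root between -0.0585 and -0.045 m and y of sleeve_b in the frame of pin_root between -0.004 and 0.004 m and z of sleeve_b in the frame of pin_root between -0.005 and 0.005 m and angle between the x axis of sleeve_b and the x axis of pin_root, either way round below 0.15 rad and x of the grasp point in the frame of pin_root below -0.078 m and value of joint gauge_pin above 0.001 m) and (x of sleeve_a in the frame of pass_tray between -0.046 and 0.046 m and y of sleeve_a in the frame of pass_tray between -0.056 and 0.056 m and z of sleeve_a in the frame of pass_tray between 0 and 0.034 m and linear speed of sleeve_a below 0.02 m/s and contact force between sleeve_a and the fingers below 0.1 N)))), for 0.15 s.
At the end, for the whole second after the job is handed in: The sleeve that slid home lies wholly inside the shallow tray and the one that did not lies wholly inside the deep bin (centre within 46 mm in x and 56 mm in y of the middle, at most 34 mm above the underside), both released and at rest, and the gauge pin has sprung back (within 1.5 mm) (x of sleeve_a in the frame of pass_tray between -0.046 and 0.046 m and y of sleeve_a in the frame of pass_tray between -0.056 and 0.056 m and z of sleeve_a in the frame of pass_tray between 0 and 0.034 m and linear speed of each of sleeve_a, sleeve_b below 0.02 m/s and contact force between each of sleeve_a, sleeve_b and the fingers below 0.1 N and x of sleeve_b in the frame of reject_bin between -0.046 and 0.046 m and y of sleeve_b in the frame of reject_bin between -0.056 and 0.056 m and z of sleeve_b in the frame of reject_bin between 0 and 0.034 m and value of joint gauge_pin below 0.0015 m); the robot touches nothing.
It fails at once if the gauge pin is rammed: pushed back more than 12 mm (value of joint gauge_pin above 0.012 m).
It fails at once if a bystander is moved by more than 30 mm (distance of any of jar, nut, terminal, relay, screwdriver, hole_block, cutters, spray_can from where it was at the start of the episode above 0.03 m).
It also fails if it takes over 72 s, if anything falls off the work surface, if the arm or the gripper's body presses on something with over 40 N, if the wrist force passes 120 N, or if a joint passes its speed limit or range.

### The arm

A 7-joint arm with a two-finger parallel gripper is mounted at the origin on the work surface. World frame = base frame: x ahead of the robot, y to its left, z up, the work surface at z = 0. Lengths are in m, angles in rad, forces in N, time in s.
With the tool pointing down it reaches from about 0.4 to 0.85 m from the base axis. Payload 10.4 kg.
Tool frame: the origin (TCP) lies at the very end of the fingers, on their centre line; the grasp point (between the pads) lies 19 mm behind it (manip.grip_point_offset is the distance from the TCP to the grasp point, in m); z points along the fingers, y is the line along which they close (so a half turn about z gives the same grasp; the last joint's range is limited). The gripper opens to 85 mm and grips with 20 to 120 N. Pads are 22 mm wide; open, the fingers measure 114 mm over their backs; the gripper's body (76 mm by 85 mm) begins 54 mm behind the grasp point. The pads swing forward as they close: fully open they stand 13 mm farther back than shut.
Start: joints at [-0.023, 0.332, -0.065, 1.46, 0.022, 1.35, -0.088], TCP at [0.625, 0, 0.21] pointing down, gripper open.
Joint ranges: [-2.6, 2.6], [-0.5, 2.12], [-1.47, 1.34], [0.16, 2.42], [-1.27, 4.41], [0.06, 2.06], [-2.6, 2.6]. Speed limits (rad/s): [2.22, 2.22, 2.79, 2.79, 3.14, 3.14, 3.14].

### API

Orientations are given as a unit quaternion [x, y, z, w].
In Python, from workcell import manip gives the robot as it stands. The module is installed in compiled form; this text tells all that it offers.
- The arm moves only by the shell command python3 -m inch 'ROWS' [OPENING] [FORCE]. ROWS is JSON, a list of rows, each a list of 2 entries, a list of its own where there are three numbers: the shift along the tool's x, y, z each as a share of 0.08 m, from -1 to 1, then the turn, a rotation vector about the tool's x, y, z each as a share of 45 degrees, from -1 to 1. A call has exactly 10 rows; each row is the pose to reach, as a shift and turn from the pose commanded when the call began, along the tool's axes at that moment; what a row does not reach only later rows make up. A row lasts 1/10 s, in which the tool goes at most 50 mm and 8.59 degrees, less where a joint would pass 70% of its speed; a pose out of reach is approached as far as the arm can. A call with a number of a shift or a turn outside -1 to 1 is refused whole. A call with a gripper value outside its range is refused whole. OPENING is the opening, from 0 (shut) to 1 (fully open), set as the call begins (- or left out, the last holds). The fingers move at their own pace and stop on an object; FORCE is the grip in N (left out, the last holds). Time passes only in rows, so rows that repeat a pose let the fingers close, or fill a call up. It gives the time, the measured TCP pose, the force, the opening and the grip force at its end, in the units of the state.
- manip.get_obs(): the state, without advancing time (a new reading comes with each control period).
- manip.camera(name): name is "scene" or "side" or "wrist"; returns the picture (420x560x3 uint8, red, green, blue); there is no depth.
- manip.camera_params(name): a dict with "fov_y" (degrees; the focal length in pixels is half the picture's height over the tangent of half this angle, whatever the lens; pixels are square), "cx", "cy" (the principal point, pixels), "camera_from_world" (4x4, takes a point from world to camera coordinates); the wrist camera has in their place "T_tool_cam" (4x4, takes a point from camera to tool coordinates, whose origin is the TCP and whose axes are the flange's). Camera axes: x right, y up, looking along -z (the intrinsics and any distortion apply to the point x, -y, -z); pixel columns grow to the right and rows downward; lengths in m; the calibration is good to about 2 mm. A picture is of the moment at which its call begins: read the wrist's pose just before it. camera_params takes no time and is no camera call.
- manip.hand_in(): hands the job in; it is judged then, once.
The state is a dict: "clock": time; "joint_pos": joint angles; "joint_velocities": joint speeds; "tau": joint torques, N m; "position": TCP position; "ee_rot": TCP orientation; "ft_force": force on the tool from outside, world axes, zero at the start; "torque": the same for the moment, N m; "grip_width": opening from 0.0 (shut) to 1.0 (fully open); "grasp_force": force on a finger pad.
Only numpy, scipy, OpenCV 4.12 (cv2) and the standard library are available. Lean on these libraries where they do the work, as an engineer would, in place of code of your own. Each camera call takes 0.05 s, during which the arm holds its last target. There are 200 camera calls.

## Working session

There is one attempt and no reset: what is moved stays moved. The work goes in short steps, Python scripts to look and compute and a shell command to move; the robot and the scene stay as the last step left them, time stands still between calls to the robot, and variables do not carry over. Pictures are saved under pics/ and viewed, at most 10 in all, crops included, and the job is handed in when it is done.

```bash
mkdir -p pics
cat > h.py <<'E'
import numpy as np, cv2
from workcell import manip
from scipy.spatial.transform import Rotation as R
def snap(n):
    o=manip.get_obs(); return manip.camera(n),o
def T(n,o=None):
    p=manip.camera_params(n); f=210/np.tan(np.radians(p['fov_y'])/2)
    if 'camera_from_world' in p: W=np.linalg.inv(np.array(p['camera_from_world']))
    else:
        M=np.eye(4); M[:3,:3]=R.from_quat(o['ee_rot']).as_matrix(); M[:3,3]=o['position']
        W=M@np.array(p['T_tool_cam'])
    return p,f,W
def ray(n,uv,z,o=None):
    p,f,W=T(n,o); uv=np.atleast_2d(uv).astype(float)
    d=np.c_[(uv[:,0]-p['cx'])/f,-(uv[:,1]-p['cy'])/f,-np.ones(len(uv))]@W[:3,:3].T
    c=W[:3,3]; return c+d*((z-c[2])/d[:,2])[:,None]
def pix(n,P,o=None):
    p,f,W=T(n,o); q=(np.c_[np.atleast_2d(P),np.ones(len(np.atleast_2d(P)))])@np.linalg.inv(W).T
    return np.c_[p['cx']+f*q[:,0]/-q[:,2],p['cy']-f*q[:,1]/-q[:,2]]
E
python3 - <<'E'
from h import *
for n in ['scene','side','wrist']:
    im,o=snap(n); cv2.imwrite(f'pics/{n}0.png',im[...,::-1])
    p=manip.camera_params(n); print(n,{k:np.round(v,3).tolist() if not isinstance(v,str) else v for k,v in p.items()})
print(o)
E
```

```text
scene {'fov_y': 49.767, 'cx': 283.986, 'cy': 209.748, 'camera_from_world': [[0.51, 0.86, 0.005, -0.243], [-0.692, 0.407, 0.597, 0.313], [0.511, -0.308, 0.802, -1.483], [0.0, 0.0, 0.0, 1.0]]}
side {'fov_y': 55.277, 'cx': 285.659, 'cy': 211.515, 'camera_from_world': [[-0.666, -0.746, -0.002, 0.32], [0.35, -0.315, 0.882, -0.231], [-0.658, 0.587, 0.47, -0.774], [0.0, 0.0, 0.0, 1.0]]}
wrist {'fov_y': 64.901, 'cx': 283.476, 'cy': 207.043, 'T_tool_cam': [[0.0, 0.958, 0.286, 0.072], [1.0, -0.0, -0.0, 0.001], [-0.0, 0.286, -0.958, -0.164], [0.0, 0.0, 0.0, 1.0]]}
{'clock': 0.1, 'joint_pos': array([-0.02259995,  0.33282158, -0.06472511,  1.46086127,  0.02160434,
        1.34987745, -0.08848792]), 'joint_velocities': array([-0.00021313, -0.00025324, -0.00097324, -0.00225736,  0.00036624,
        0.00084142,  0.00027038]), 'tau': array([ 9.25707973e-04, -6.26745987e+01,  4.87730233e-02, -3.92438293e+01,
        1.62844139e-02,  6.89412060e-03, -5.92459219e-05]), 'position': array([6.24642202e-01, 9.89979585e-06, 2.09685622e-01]), 'ee_rot': array([ 7.07086834e-01,  7.07126442e-01, -4.67859581e-04, -4.30742369e-04]), 'ft_force': array([-0.11759449,  0.83179751, -0.32877863]), 'torque': array([ 0.00596532, -0.01292712, -0.02111986]), 'grasp_force': 0.0, 'grip_width': 0.9979353335771359}
```

View pics/scene0.png

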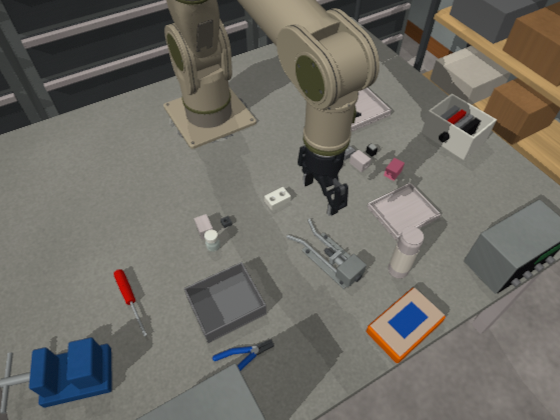

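View pics/side0.png

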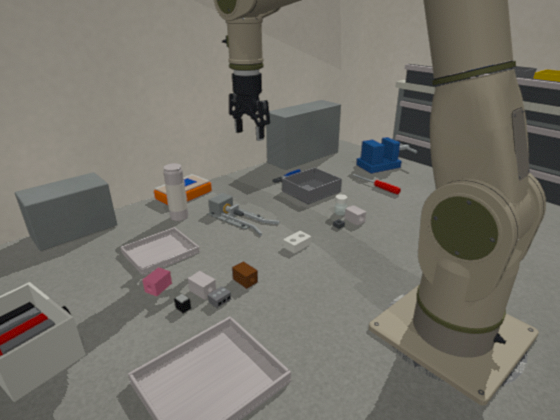

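View pics/wrist0.png

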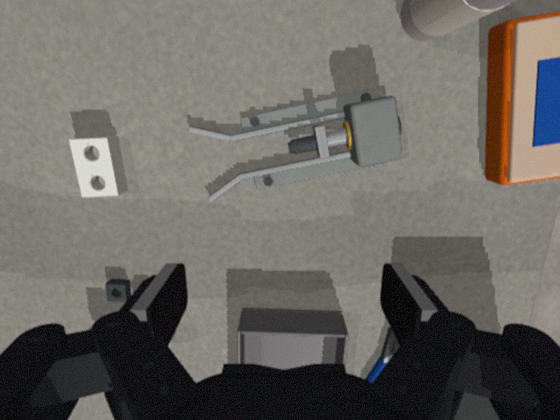

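The scene view shows the sleeves at about (203,222), by the jar and nut, and (360,160), by the terminal and relay. The bin is at (225,300), the small tray at (405,210), and the pink and brown blocks are decoys. The wrist view shows the gauge lane from its mouth at (200,165) to the housing at (375,130), with the hole block at (95,167). I'll zoom in for edges.

Run:
```python
from h import *
w=cv2.imread('pics/wrist0.png'); s=cv2.imread('pics/scene0.png'); d=cv2.imread('pics/side0.png')
def c(i,x,y,w_,h_,k): return cv2.resize(i[y:y+h_,x:x+w_],None,fx=k,fy=k,interpolation=cv2.INTER_CUBIC)
M=np.zeros((600,800,3),np.uint8)
M[:360,:720]=c(w,180,90,240,120,3)
M[360:,:280]=c(s,185,205,70,60,4); M[360:,280:560]=c(s,340,135,70,60,4); M[360:600,560:800]=c(d,175,255,80,80,3)
cv2.imwrite('pics/m1.png',M)
_,o=snap('wrist')
P=lambda uv,z,n='wrist':print(n,z,np.round(ray(n,uv,z,o),4)[:,:2].tolist())
P([(232,138),(242,172),(190,128),(210,199),(345,120),(350,155)],.01)
P([(345,100),(392,95),(401,160),(352,167)],.046)
P([(203,222),(360,160)],.034,'scene'); 
P([(186,302),(247,267),(266,304),(202,339)],.048,'scene')
P([(368,206),(408,186),(441,212),(400,234)],.018,'scene')
```

```text
wrist 0.01 [[0.57, 0.0414], [0.5795, 0.0042], [0.5254, 0.052], [0.5418, -0.027], [0.6912, 0.0603], [0.6987, 0.0231]]
wrist 0.046 [[0.6838, 0.0798], [0.7278, 0.0842], [0.7425, 0.0231], [0.6942, 0.016]]
scene 0.034 [[0.4079, -0.2055], [0.4379, 0.2802]]
scene 0.048 [[0.6021, -0.3346], [0.5923, -0.1721], [0.6992, -0.1798], [0.7002, -0.3395]]
scene 0.018 [[0.5762, 0.2081], [0.5766, 0.3487], [0.693, 0.3664], [0.6925, 0.2247]]
```

View pics/m1.png

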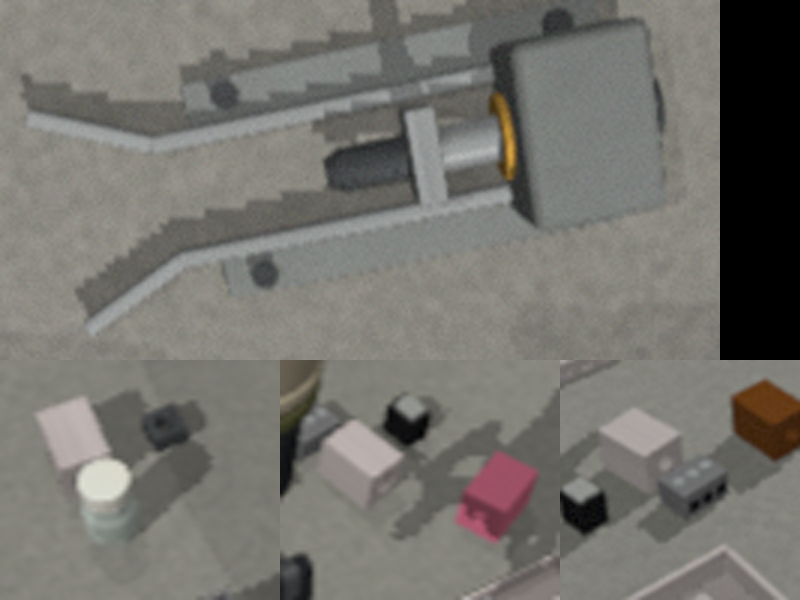

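The montage shows the lane rails clearly: the bends are at wrist pixels (232,138) and (241,177), and the rails end at (343,114) and (348,155). It also shows both sleeves' top faces.

Run:
```python
from h import *
_,o=snap('wrist')
g=lambda L:np.array(L)/3+[180,90]
up=ray('wrist',g([(155,144),(490,72)]),.01,o)[:,:2]; lo=ray('wrist',g([(182,260),(505,195)]),.01,o)[:,:2]
for l in(up,lo): d=l[1]-l[0]; print(l.round(4),np.degrees(np.arctan2(d[1],d[0])))
d=(up[1]-up[0])/np.linalg.norm(up[1]-up[0])+(lo[1]-lo[0])/np.linalg.norm(lo[1]-lo[0]); d/=np.linalg.norm(d); n=np.array([-d[1],d[0]])
print('sep',(up.mean(0)-lo.mean(0))@n,'yaw',np.degrees(np.arctan2(d[1],d[0])))
bend=(up[0]+lo[0])/2; print('axis at -90',bend.round(4),'off',[(x-bend)@n for x in up.tolist()+lo.tolist()])
# shoulder top front edge z~.033 , nose tip z .017
sh=ray('wrist',g([(405,112),(420,205)]),.0325,o)[:,:2]; tip=ray('wrist',g([(327,170)]),.017,o)[:,:2]
print('shoulder x rel bend',(sh-bend)@d,(sh-bend)@n,'tip',(tip-bend)@d,(tip-bend)@n)
a=np.array([(38,55),(85,38),(108,90),(60,105)])/4+[185,205]
b=(np.array([(322,462),(352,422),(403,458),(372,478)])-[280,360])/4+[340,135]
for q in(a,b):
    c=ray('scene',q,.034)[:,:2]; e=np.roll(c,-1,0)-c
    print('sleeve',c.mean(0).round(4),np.linalg.norm(e,axis=1).round(4),np.degrees(np.arctan2(e[:,1],e[:,0])).round(1))
```

```text
[[0.5697 0.0414]
 [0.6893 0.0664]] 11.824871851363376
[[ 0.5779 -0.0011]
 [ 0.697   0.0231]] 11.4833124345414
sep 0.04365443076614017 yaw 11.654092142952388
axis at -90 [0.5738 0.0202] off [np.float64(0.021645584592110252), np.float64(0.022009715552315963), np.float64(-0.021645584592110276), np.float64(-0.02200797679574384)]
shoulder x rel bend [0.08881776 0.08841917] [ 0.01611567 -0.01564296] tip [0.05929544] [0.00079713]
sleeve [ 0.4108 -0.2063] [0.0326 0.0458 0.032  0.0437] [ 84.6  -6.  -99.1 174.8]
sleeve [0.4346 0.2847] [0.0478 0.0493 0.0316 0.0381] [ 116.7   12.4  -82.  -144.7]
```

```bash
python3 -m inch '[[[-0.3,-0.3,0],[0,0,-0.19]],[[-0.6,-0.6,0],[0,0,-0.38]],[[-0.9,-0.9,0],[0,0,-0.57]],[[-1,-1,0],[0,0,-0.76]],[[-1,-1,0],[0,0,-0.95]],[[-1,-1,0],[0,0,-1]],[[-1,-1,0],[0,0,-1]],[[-1,-1,0],[0,0,-1]],[[-1,-1,0],[0,0,-1]],[[-1,-1,0],[0,0,-1]]]' 1
python3 -m inch '[[[-0.06,-0.3,0.1],[0,0,-0.19]],[[-0.12,-0.6,0.2],[0,0,-0.38]],[[-0.2,-0.8,0.3],[0,0,-0.57]],[[-0.25,-1,0.5],[0,0,-0.76]],[[-0.25,-1,0.5],[0,0,-0.87]],[[-0.25,-1,0.5],[0,0,-0.87]],[[-0.25,-1,0.5],[0,0,-0.87]],[[-0.25,-1,0.5],[0,0,-0.87]],[[-0.25,-1,0.5],[0,0,-0.87]],[[-0.25,-1,0.5],[0,0,-0.87]]]'
python3 - <<'E'
from h import *
im,o=snap('wrist'); cv2.imwrite('pics/w1.png',im[...,::-1]); np.save('o1.npy',o,allow_pickle=True)
print(o['position'],R.from_quat(o['ee_rot']).as_matrix()[:,0],o['joint_pos'][6],o['ft_force'],o['clock'],pix('wrist',[.411,-.206,.034],o))
E
```

```text
clock: 1.25
position: [0.545, -0.0799, 0.2103]
ee_rot: [0.383, 0.924, 0.0, -0.0]
ft_force: [-0.1, -0.2, -0.2]
grip_width: 1.0
grasp_force: 0.0
clock: 2.25
position: [0.5028, -0.1505, 0.1706]
ee_rot: [0.051, 0.999, -0.0, 0.0]
ft_force: [-0.1, -0.3, 0.3]
grip_width: 1.004
grasp_force: 0.0
[ 0.50280615 -0.15048683  0.17058498] [-9.94755115e-01  1.02284436e-01 -3.95350842e-04] 1.6595793947654343 [-0.10433794 -0.28435313  0.27185836] 2.25 [[208.99714696  91.29621823]]
```

View pics/w1.png

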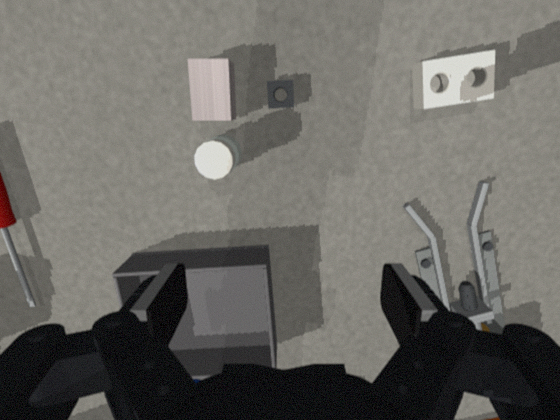

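The sleeve's top face is at (190–231, 58–121), with the jar cap at (214,160) below it and the nut at (280,94) to its right. The hole block is at (459,79), the lane is at the right and the bin at the bottom left. I'll measure the sleeve, its neighbours and the bin.

```bash
cat >> h.py <<'E'
def sleeve(im,o,box,n='wrist',z=.034):
    x0,y0,x1,y1=box; a=im.astype(int); m=((a[...,0]-a[...,1]>6)&(a[...,0]>150)).astype(np.uint8)
    k=np.zeros_like(m); k[y0:y1,x0:x1]=1
    cs=cv2.findContours(m*k,0,1)[0]; c=max(cs,key=cv2.contourArea)
    w=ray(n,c[:,0],z,o)[:,:2]; r=cv2.minAreaRect((w*1000).astype(np.float32))
    q=cv2.boxPoints(r); e=q[1]-q[0]; f=q[2]-q[1]; L=e if e@e>f@f else f
    return np.array(r[0])/1000,np.array(r[1]),np.degrees(np.arctan2(L[1],L[0]))%180
def totool(o,P,z=None):
    "shift in shares of 80mm to get the TCP to P"
    Rm=R.from_quat(o['ee_rot']).as_matrix(); P=np.array(P,float)
    return (Rm.T@(P-o['position'])/.08).round(3), 'heading',np.degrees(np.arctan2(Rm[1,0],Rm[0,0])).round(2)
E
python3 - <<'E'
from h import *
o=np.load('o1.npy',allow_pickle=True).item(); im=cv2.imread('pics/w1.png')[...,::-1]
c,s,y=sleeve(im,o,(170,40,245,135)); print(c.round(4),s,y)
P=lambda uv,z,n='wrist':print(z,np.round(ray(n,uv,z,o),4)[:,:2].tolist())
P([(214,160)],.055);P([(280,94)],.014);P([(115,273),(268,247)],.048);P([(459,79)],.024)
print(totool(o,[*c,.01]))
E
```

```text
[ 0.4098 -0.2057] [34.36710358 50.20429993] 174.1384
0.055 [[0.4672, -0.2066]]
0.014 [[0.4186, -0.1456]]
0.048 [[0.5661, -0.3207], [0.5542, -0.1709]]
0.024 [[0.4227, 0.0123]]
(array([ 1.087, -0.806,  2.007]), 'heading', np.float64(174.13))
```

```bash
python3 -m inch '[[[0.3,-0.24,0.3],[0,0,0]],[[0.6,-0.5,0.6],[0,0,0]],[[0.9,-0.75,0.9],[0,0,0]],[[1,-0.806,1],[0,0,0]],[[1,-0.806,1],[0,0,0]],[[1,-0.806,1],[0,0,0]],[[1,-0.806,1],[0,0,0]],[[1,-0.806,1],[0,0,0]],[[1,-0.806,1],[0,0,0]],[[1,-0.806,1],[0,0,0]]]' 0.58
python3 -m inch '[[[0.087,0,0.15],[0,0,0]],[[0.087,0,0.35],[0,0,0]],[[0.087,0,0.55],[0,0,0]],[[0.087,0,0.75],[0,0,0]],[[0.087,0,0.88],[0,0,0]],[[0.087,0,0.94],[0,0,0]],[[0.087,0,0.98],[0,0,0]],[[0.087,0,0.98],[0,0,0]],[[0.087,0,0.98],[0,0,0]],[[0.087,0,0.98],[0,0,0]]]'
python3 -m inch '[[[0,0,0],[0,0,0]],[[0,0,0],[0,0,0]],[[0,0,0],[0,0,0]],[[0,0,0],[0,0,0]],[[0,0,0],[0,0,0]],[[0,0,0],[0,0,0]],[[0,0,-0.1],[0,0,0]],[[0,0,-0.3],[0,0,0]],[[0,0,-0.6],[0,0,0]],[[0,0,-0.8],[0,0,0]]]' 0 40
```

```text
clock: 3.3
position: [0.4168, -0.2065, 0.0906]
ee_rot: [0.051, 0.999, -0.0, 0.0]
ft_force: [0.6, 0.4, -0.3]
grip_width: 0.579
grasp_force: 0.0
clock: 4.3
position: [0.4099, -0.2061, 0.0125]
ee_rot: [0.051, 0.999, -0.0, 0.0]
ft_force: [-0.0, -0.1, 0.6]
grip_width: 0.577
grasp_force: 0.0
clock: 5.3
position: [0.4098, -0.2061, 0.0777]
ee_rot: [0.051, 0.999, -0.0, 0.0]
ft_force: [0.6, -0.8, 0.7]
grip_width: -0.002
grasp_force: 0.0
```

Run:
```python
from h import *
im,o=snap('wrist'); im2,_=snap('scene'); cv2.imwrite('pics/w2.png',np.hstack([im[...,::-1][:, :,:],cv2.resize(im2[185:275,160:260,::-1],(240,216)).repeat(1,0) if 0 else np.zeros((420,0,3),np.uint8)]))
print(o['position'],o['grip_width'],o['grasp_force'])
```

```text
[ 0.40976881 -0.20613506  0.07774929] -0.0024178173686634427 0.0
```

View pics/w2.png

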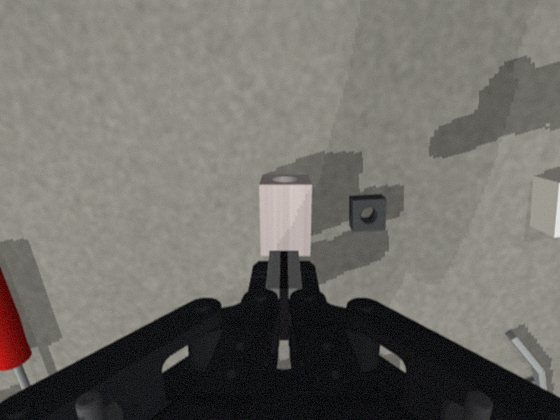

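The fingers are shut and empty, and the sleeve's top is at (260–311, 183–255), farther towards tool +x than the fingers. I'll measure it.

Run:
```python
from h import *
_,o=snap('wrist'); im=cv2.imread('pics/w2.png')[...,::-1]
c,s,y=sleeve(im,o,(240,183,330,257)); print(c.round(4),s,y)
im2,_=snap('scene'); c2,s2,y2=sleeve(im2,o,(185,205,225,245),'scene'); print('scene',c2,s2,y2)
print(totool(o,[*c,.012]), 'tcp pix',pix('wrist',o['position'],o))
print(np.round(ray('wrist',[(352,195),(383,195),(385,230),(352,230)],.014,o),4))
```

```text
[ 0.4112 -0.2064] [34.66139221 50.07036972] 174.16278
scene [ 0.40988684 -0.20800607] [32.87976456 50.16930771] 173.08609
(array([-0.   ,  0.003,  0.831]), 'heading', np.float64(174.14)) tcp pix [[284.4427224  247.42081717]]
[[ 0.4037 -0.1573  0.014 ]
 [ 0.406  -0.1353  0.014 ]
 [ 0.4329 -0.1342  0.014 ]
 [ 0.4304 -0.1584  0.014 ]]
```

```bash
python3 -m inch '[[[0,0,0],[0,0,0]],[[0,0,0],[0,0,0]],[[0,0,0],[0,0,0]],[[0,0,0.1],[0,0,0]],[[0,0,0.2],[0,0,0]],[[0,0,0.4],[0,0,0]],[[0,0,0.6],[0,0,0]],[[0,0,0.78],[0,0,0]],[[0,0,0.88],[0,0,0]],[[0,0,0.9],[0,0,0]]]' 0.58
python3 -m inch '[[[0,0,0],[0,0,0]],[[0,0,0],[0,0,0]],[[0,0,0],[0,0,0]],[[0,0,0],[0,0,0]],[[0,0,0],[0,0,0]],[[0,0,0],[0,0,0]],[[0,0,0],[0,0,0]],[[0,0,0],[0,0,0]],[[0,0,0],[0,0,0]],[[0,0,0],[0,0,0]]]' 0 40
```

```text
clock: 6.5
position: [0.4086, -0.2057, 0.0028]
ee_rot: [0.051, 0.999, 0.0, -0.001]
ft_force: [0.1, -0.1, 0.2]
grip_width: 0.581
grasp_force: 0.0
clock: 7.5
position: [0.4097, -0.206, 0.0043]
ee_rot: [0.051, 0.999, -0.0, 0.0]
ft_force: [-1.1, -0.3, 5.1]
grip_width: 0.388
grasp_force: 40.5
```

```bash
python3 -m inch '[[[0,0,-0.2],[0,0,0]],[[0,0,-0.5],[0,0,0]],[[0,0,-0.75],[0,0,0]],[[-0.1,0.1,-0.8],[0,0,-0.05]],[[-0.3,0.3,-0.8],[0,0,-0.15]],[[-0.5,0.5,-0.8],[0,0,-0.25]],[[-0.75,0.75,-0.8],[0,0,-0.35]],[[-0.95,0.95,-0.8],[0,0,-0.39]],[[-1,1,-0.8],[0,0,-0.39]],[[-1,1,-0.8],[0,0,-0.39]]]'
python3 -m inch '[[[-0.1,0.12,0],[0,0,0]],[[-0.25,0.3,0],[0,0,0]],[[-0.4,0.5,0],[0,0,0]],[[-0.55,0.7,0],[0,0,0]],[[-0.7,0.85,0],[0,0,0]],[[-0.85,1,0],[0,0,0]],[[-1,1,0],[0,0,0]],[[-1,1,0],[0,0,0]],[[-1,1,0],[0,0,0]],[[-1,1,0],[0,0,0]]]'
python3 - <<'E'
from h import *
o=manip.get_obs(); print(o['grip_width'],o['grasp_force'],o['clock'],totool(o,[.585,.0225,.004]))
im,o=snap('wrist'); cv2.imwrite('pics/w3.png',im[...,::-1])
E
```

```text
clock: 8.5
position: [0.4974, -0.1333, 0.067]
ee_rot: [-0.103, 0.995, 0.0, -0.001]
ft_force: [-0.9, -0.2, -1.1]
grip_width: 0.384
grasp_force: 40.1
clock: 9.5
position: [0.5589, -0.0411, 0.0679]
ee_rot: [-0.101, 0.995, -0.0, -0.0]
ft_force: [-0.4, -0.3, -1.1]
grip_width: 0.384
grasp_force: 40.1
0.3841674270423618 40.050723776221275 9.5 (array([-0.48 ,  0.713,  0.798]), 'heading', np.float64(-168.38))
```

View pics/w3.png

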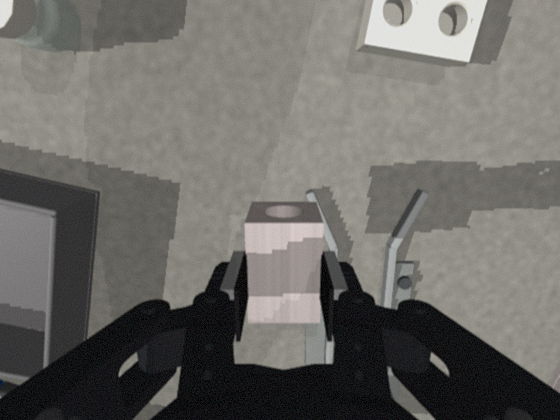

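The sleeve is held square in the fingers at (245–322, 220–322). The flare ends are visible at (309,193) and (423,193), and the right rail's bend is at (388,245). I'll check the axis and the in-hand offset.

Run:
```python
from h import *
o=manip.get_obs(); im=cv2.imread('pics/w3.png')[...,::-1]
d=np.array([np.cos(np.radians(11.65)),np.sin(np.radians(11.65))]); n=np.array([-d[1],d[0]]); b=np.array([.5738,.0202])
P=ray('wrist',[(309,193),(423,193),(388,245),(384,300)],.01,o)[:,:2]
print([( (p-b)@d*1000, (p-b)@n*1000) for p in P])
Q=ray('wrist',[(247,220),(321,220),(322,322),(246,322)],o['position'][2]+.0300,o)[:,:2]-o['position'][:2]
print([(q@d*1000,q@n*1000) for q in Q])
```

```text
[(np.float64(-42.68089558703556), np.float64(-40.056410598999214)), (np.float64(-42.679790545506435), np.float64(38.86427444271534)), (np.float64(-3.774649312526462), np.float64(18.150771678886887)), (np.float64(41.71749067081393), np.float64(19.196988282883478))]
[(np.float64(-26.0390448471996), np.float64(-16.45418070011669)), (np.float64(-26.04046693952124), np.float64(15.254728268268993)), (np.float64(24.851504770569527), np.float64(17.37103946020288)), (np.float64(24.86213847879778), np.float64(-18.54349684090176))]
```

```bash
python3 -m inch '[[[-0.12,0.18,0],[0,0,0]],[[-0.25,0.38,0],[0,0,0]],[[-0.38,0.58,0],[0,0,0]],[[-0.48,0.713,0.05],[0,0,0]],[[-0.48,0.713,0.2],[0,0,0]],[[-0.48,0.713,0.4],[0,0,0]],[[-0.48,0.713,0.55],[0,0,0]],[[-0.48,0.713,0.65],[0,0,0]],[[-0.48,0.713,0.73],[0,0,0]],[[-0.48,0.713,0.79],[0,0,0]]]'
python3 - <<'E'
from h import *
o=manip.get_obs(); print(o['position'],o['ft_force'],totool(o,[.585,.0225,.004]))
E
```

```text
clock: 10.55
position: [0.5854, 0.0233, 0.0044]
ee_rot: [-0.102, 0.995, -0.0, -0.0]
ft_force: [-0.3, 0.8, 2.5]
grip_width: 0.383
grasp_force: 40.5
[0.58538805 0.02332609 0.00436821] [-0.27579366  0.82426452  2.51395898] (array([ 0.007, -0.009,  0.005]), 'heading', np.float64(-168.32))
```

```bash
cat >> h.py <<'E'
D=np.array([np.cos(np.radians(11.65)),np.sin(np.radians(11.65))]); N=np.array([-D[1],D[0]]); ROOT=np.array([.5738,.0202])+.0893*D
def st():
    o=manip.get_obs(); q=o['position'][:2]-ROOT; print('s %.1f n %.1f z %.1f mm'%(q@D*1e3,q@N*1e3,o['position'][2]*1e3),'F along %.2f'%(o['ft_force'][:2]@D),'t',o['clock'],'w',round(o['grip_width'],3)); return o
E
python3 -m inch '[[[0,0,0],[0,0,0]],[[0,0,0],[0,0,0]],[[0,0,0],[0,0,0]],[[0,0,0],[0,0,0]],[[0,0,-0.2],[0,0,0]],[[0,0,-0.45],[0,0,0]],[[0.05,0,-0.6],[0,0,0]],[[0.25,0,-0.6],[0,0,0]],[[0.45,0,-0.6],[0,0,0]],[[0.58,0,-0.6],[0,0,0]]]' 0.55
python3 -m inch '[[[0,0,0],[0,0,0]],[[0,0,0],[0,0,0]],[[0,0,0.05],[0,0,0]],[[0,0,0.15],[0,0,0]],[[0,0,0.25],[0,0,0]],[[0,0,0.35],[0,0,0]],[[0,0,0.43],[0,0,0]],[[0,0,0.48],[0,0,0]],[[0,0,0.48],[0,0,0]],[[0,0,0.48],[0,0,0]]]' 0
python3 - <<'E'
from h import *
st(); im,o=snap('scene'); im2,o2=snap('wrist')
cv2.imwrite('pics/w4.png',np.hstack([cv2.resize(im[205:305,270:390,::-1],None,fx=3.0,fy=4.2)[:420],im2[...,::-1][:,70:490]]))
E
```

```text
clock: 11.55
position: [0.5391, 0.0139, 0.0536]
ee_rot: [-0.102, 0.995, -0.0, 0.0]
ft_force: [0.5, 0.9, 0.3]
grip_width: 0.548
grasp_force: 0.0
clock: 12.55
position: [0.5401, 0.0143, 0.0145]
ee_rot: [-0.102, 0.995, 0.0, 0.0]
ft_force: [-0.0, 0.3, -0.1]
grip_width: -0.004
grasp_force: 0.0
s -123.5 n 1.0 z 14.5 mm F along 0.05 t 12.55 w -0.004
```

View pics/w4.png

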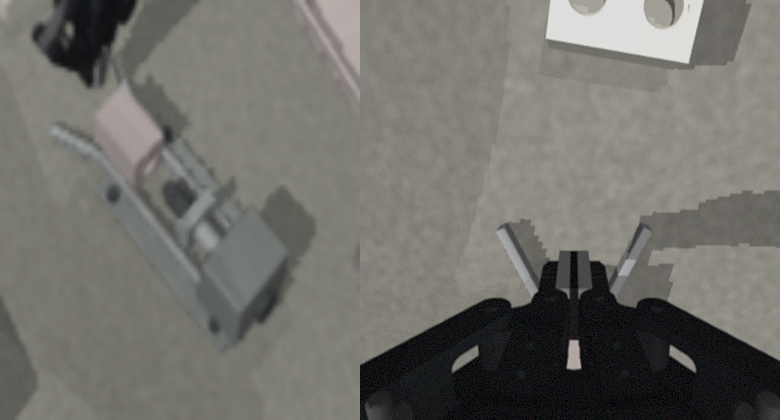

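The scene shows the sleeve lying flat between the rails with the shut fingers behind it. The wrist view shows the fingers centred in the flare. Next is the push.

```bash
python3 -m inch '[[[-0.04,-0.012,0],[0,0,0]],[[-0.08,-0.012,0],[0,0,0]],[[-0.12,-0.012,0],[0,0,0]],[[-0.16,-0.012,0],[0,0,0]],[[-0.2,-0.012,0],[0,0,0]],[[-0.25,-0.012,0],[0,0,0]],[[-0.3,-0.012,0],[0,0,0]],[[-0.34,-0.012,0],[0,0,0]],[[-0.37,-0.012,0],[0,0,0]],[[-0.39,-0.012,0],[0,0,0]]]'
python3 -c "from h import *;st()"
python3 -m inch '[[[-0.015,0,0],[0,0,0]],[[-0.03,0,0],[0,0,0]],[[-0.045,0,0],[0,0,0]],[[-0.06,0,0],[0,0,0]],[[-0.075,0,0],[0,0,0]],[[-0.09,0,0],[0,0,0]],[[-0.1,0,0],[0,0,0]],[[-0.11,0,0],[0,0,0]],[[-0.11,0,0],[0,0,0]],[[-0.11,0,0],[0,0,0]]]'
python3 -c "from h import *;st()"
```

```text
clock: 13.65
position: [0.5709, 0.0197, 0.0144]
ee_rot: [-0.102, 0.995, 0.0, 0.0]
ft_force: [0.6, 0.1, -0.4]
grip_width: -0.001
grasp_force: 0.0
s -92.2 n 0.1 z 14.4 mm F along 0.61 t 13.65 w -0.001
clock: 14.65
position: [0.5794, 0.0214, 0.0144]
ee_rot: [-0.102, 0.995, -0.0, 0.0]
ft_force: [-1.0, -0.6, 0.2]
grip_width: 0.002
grasp_force: 0.0
s -83.6 n 0.1 z 14.4 mm F along -1.09 t 14.65 w 0.002
```

```bash
python3 -m inch '[[[-0.01,0,0],[0,0,0]],[[-0.02,0,0],[0,0,0]],[[-0.03,0,0],[0,0,0]],[[-0.04,0,0],[0,0,0]],[[-0.04,0,0],[0,0,0]],[[-0.04,0,0],[0,0,0]],[[-0.04,0,0],[0,0,0]],[[-0.04,0,0],[0,0,0]],[[-0.04,0,0],[0,0,0]],[[-0.04,0,0],[0,0,0]]]'
python3 - <<'E'
from h import *
st()
f=[]
for i in range(4):
    im,o=snap('scene'); f.append(o['ft_force'][:2]@D)
print(np.round(f,2))
c,s,y=sleeve(im,o,(290,220,350,275),'scene'); print('sleeve s,n',(c-ROOT)@D*1e3,(c-ROOT)@N*1e3,s,y)
E
```

```text
clock: 15.65
position: [0.5825, 0.0221, 0.0144]
ee_rot: [-0.102, 0.995, 0.0, 0.0]
ft_force: [-0.9, 0.4, 0.2]
grip_width: 0.002
grasp_force: 0.0
s -80.4 n 0.1 z 14.4 mm F along -0.75 t 15.65 w 0.002
[-0.75 -0.4  -0.07 -0.17]
sleeve s,n -76.86365482101652 -3.3980222470042096 [45.77916718 31.76930046] 15.784827
```

Run:
```python
from h import *
im,o=snap('scene'); cv2.imwrite('pics/s5.png',im[...,::-1])
for s in(-78,-44): print(s,pix('scene',[*(ROOT+s/1e3*D),.034]))
a=im.astype(int); m=((a[...,0]-a[...,1]>6)&(a[...,0]>130)).astype(np.uint8); m[:, :280]=0;m[:200]=0;m[290:]=0;m[:,375:]=0
n,l,stt,ce=cv2.connectedComponentsWithStats(m)
for i in range(1,n):
    if stt[i,4]>30: print(stt[i],ce[i])
c,s,y=sleeve(im,o,(290,200,370,290),'scene'); print('sleeve s,n',(c-ROOT)@D*1e3,(c-ROOT)@N*1e3,s,y)
st()
```

```text
-78 [[313.00372749 233.75244364]]
-44 [[322.4038606  242.04072444]]
[368 203   7  12  39] [371.38461538 208.07692308]
[302 233  22  15 167] [311.64670659 238.61077844]
sleeve s,n -76.86365482101652 -3.3980222470042096 [45.77916718 31.76930046] 15.784827
s -80.4 n 0.1 z 14.4 mm F along 0.97 t 15.9 w 0.004
```

Run:
```python
from h import *
s=cv2.imread('pics/s5.png'); im2,o2=snap('wrist'); im3,_=snap('side')
a=cv2.resize(s[190:290,280:380],(400,400),interpolation=2); b=cv2.resize(im3[190:240,190:290,::-1],(400,200),interpolation=2); w=cv2.resize(im2[...,::-1][100:420,80:480],(400,320))
M=np.zeros((600,800,3),np.uint8); M[:400,:400]=a; M[400:,:400]=b; M[:320,400:]=w; cv2.imwrite('pics/m5.png',M); cv2.imwrite('pics/side5.png',im3[...,::-1])
```

```text
(no output)
```

View pics/m5.png

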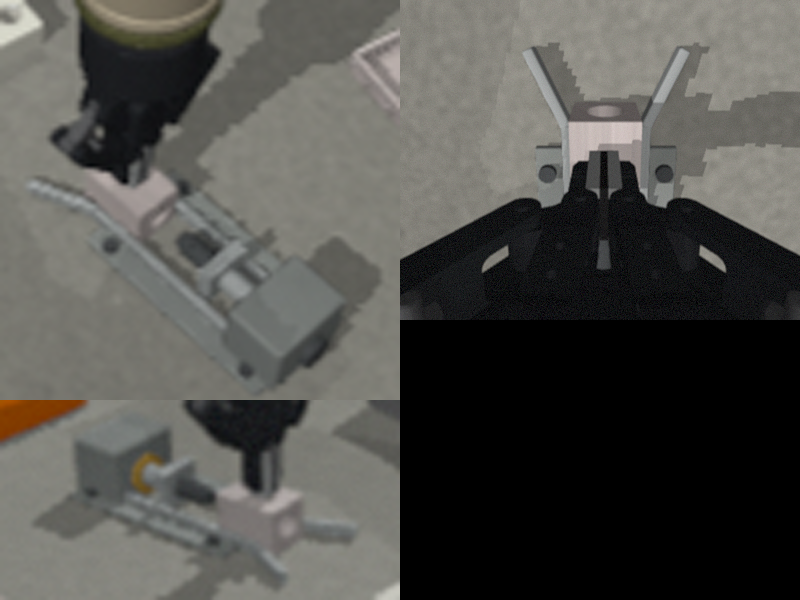

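The shut fingers have ridden over the sleeve's top, and the sleeve is still at the lay point, so the real fingertips sit about 20 mm above the reported TCP. That also explains the first missed grasp. I'll back off and go lower behind the sleeve.

```bash
python3 -m inch '[[[0,0,-0.08],[0,0,0]],[[0.1,0,-0.08],[0,0,0]],[[0.25,0,-0.08],[0,0,0]],[[0.4,0,-0.08],[0,0,0]],[[0.53,0,-0.08],[0,0,0]],[[0.55,0,0],[0,0,0]],[[0.55,0,0.1],[0,0,0]],[[0.55,0,0.17],[0,0,0]],[[0.55,0,0.22],[0,0,0]],[[0.55,0,0.25],[0,0,0]]]'
python3 - <<'E'
from h import *
o=st(); print(o['ft_force'])
im,o=snap('wrist'); a=im[...,::-1]; cv2.imwrite('pics/w6.png',a)
# finger tip near-edge row in centre columns
g=cv2.cvtColor(a,6); print(g[200:300:4,275].tolist(), g[200:300:4,292].tolist(), pix('wrist',o['position'],o))
E
```

```text
clock: 17.0
position: [0.5393, 0.0133, -0.0063]
ee_rot: [-0.102, 0.995, 0.0, -0.0]
ft_force: [0.5, 0.1, 0.1]
grip_width: 0.002
grasp_force: 0.0
s -124.5 n 0.2 z -6.3 mm F along 0.45 t 17.0 w 0.002
[0.4521241  0.05587261 0.06718961]
[140, 141, 140, 146, 151, 146, 148, 149, 142, 149, 141, 145, 140, 72, 76, 75, 74, 73, 74, 71, 78, 75, 96, 75, 8] [140, 133, 135, 135, 136, 139, 140, 140, 138, 137, 135, 139, 142, 70, 76, 71, 74, 73, 72, 72, 72, 71, 95, 71, 1] [[285.05324992 247.79637739]]
```

```bash
python3 -m inch '[[[0,0,0.035],[0,0,0]],[[-0.06,0,0.035],[0,0,0]],[[-0.12,0,0.035],[0,0,0]],[[-0.16,0,0.035],[0,0,0]],[[-0.2,0,0.035],[0,0,0]],[[-0.25,0,0.035],[0,0,0]],[[-0.3,0,0.035],[0,0,0]],[[-0.34,0,0.035],[0,0,0]],[[-0.37,0,0.035],[0,0,0]],[[-0.39,0,0.035],[0,0,0]]]'
python3 - <<'E'
from h import *
st(); im,o=snap('scene')
c,s,y=sleeve(im,o,(290,215,370,290),'scene'); print('sleeve s,n',(c-ROOT)@D*1e3,(c-ROOT)@N*1e3,s,y)
E
python3 -m inch '[[[-0.015,0,0],[0,0,0]],[[-0.03,0,0],[0,0,0]],[[-0.045,0,0],[0,0,0]],[[-0.06,0,0],[0,0,0]],[[-0.075,0,0],[0,0,0]],[[-0.085,0,0],[0,0,0]],[[-0.09,0,0],[0,0,0]],[[-0.09,0,0],[0,0,0]],[[-0.09,0,0],[0,0,0]],[[-0.09,0,0],[0,0,0]]]'
python3 - <<'E'
from h import *
st(); f=[]
for i in range(3):
    im,o=snap('scene'); f.append(round(o['ft_force'][:2]@D,2))
c,s,y=sleeve(im,o,(290,215,370,290),'scene'); print('sleeve s,n',(c-ROOT)@D*1e3,(c-ROOT)@N*1e3,s,y,f)
E
```

```text
clock: 18.05
position: [0.5701, 0.0195, -0.0084]
ee_rot: [-0.102, 0.995, 0.0, 0.0]
ft_force: [-1.2, 0.2, 0.5]
grip_width: -0.006
grasp_force: 0.4
s -93.0 n 0.1 z -8.4 mm F along -1.10 t 18.05 w -0.006
sleeve s,n -56.444504046472254 -2.7725083722479953 [47.86993408 32.41500092] 11.112999
clock: 19.1
position: [0.5771, 0.0209, -0.0083]
ee_rot: [-0.102, 0.995, 0.0, 0.0]
ft_force: [-0.4, -0.2, 0.2]
grip_width: -0.001
grasp_force: 0.0
s -85.9 n 0.1 z -8.3 mm F along -0.38 t 19.1 w -0.001
sleeve s,n -49.301584583178034 -2.481825839339437 [47.63158798 32.45433044] 12.597728 [np.float64(-0.38), np.float64(0.1), np.float64(-0.56)]
```

```bash
python3 -m inch '[[[-0.01,0,0],[0,0,0]],[[-0.02,0,0],[0,0,0]],[[-0.03,0,0],[0,0,0]],[[-0.04,0,0],[0,0,0]],[[-0.045,0,0],[0,0,0]],[[-0.045,0,0],[0,0,0]],[[-0.045,0,0],[0,0,0]],[[-0.045,0,0],[0,0,0]],[[-0.045,0,0],[0,0,0]],[[-0.045,0,0],[0,0,0]]]'
python3 - <<'E'
from h import *
st(); f=[]
for i in range(3):
    im,o=snap('scene'); f.append(round(o['ft_force'][:2]@D,2))
c,s,y=sleeve(im,o,(290,215,370,290),'scene'); print('sleeve s,n',(c-ROOT)@D*1e3,(c-ROOT)@N*1e3,s,y,f)
cv2.imwrite('pics/s7.png',im[...,::-1])
# shoulder position: bright grey plate; compare with first frames
i0=cv2.cvtColor(cv2.imread('pics/s5.png'),6).astype(int); i1=cv2.cvtColor(cv2.imread('pics/s7.png'),6).astype(int)
d=abs(i1-i0)>40
for q in(-10,0,3,6,15): 
    u,v=pix('scene',[*(ROOT+q/1e3*D),.0325])[0]; print(q,round(u),round(v),d[round(v)-2:round(v)+3,round(u)-2:round(u)+3].sum())
E
```

```text
clock: 20.25
position: [0.5806, 0.0217, -0.0083]
ee_rot: [-0.102, 0.995, -0.0, 0.0]
ft_force: [-0.3, -0.3, -0.2]
grip_width: 0.001
grasp_force: 0.0
s -82.4 n 0.1 z -8.3 mm F along -0.30 t 20.25 w 0.001
sleeve s,n -45.98669005148534 -2.5306738060829628 [47.25764465 31.98389244] 12.604972 [np.float64(-0.3), np.float64(-1.01), np.float64(0.72)]
-10 332 251 0
0 335 253 0
3 336 254 0
6 337 255 0
15 339 257 0
```

The sleeve is past the nose with no force and the shoulder hasn't moved, so it fits. Pushing it home.

```bash
python3 -m inch '[[[-0.04,0,0],[0,0,0]],[[-0.08,0,0],[0,0,0]],[[-0.12,0,0],[0,0,0]],[[-0.16,0,0],[0,0,0]],[[-0.19,0,0],[0,0,0]],[[-0.22,0,0],[0,0,0]],[[-0.245,0,0],[0,0,0]],[[-0.26,0,0],[0,0,0]],[[-0.27,0,0],[0,0,0]],[[-0.28,0,0],[0,0,0]]]'
python3 - <<'E'
from h import *
st(); f=[]
for i in range(3):
    im,o=snap('scene'); f.append(round(o['ft_force'][:2]@D,2))
c,s,y=sleeve(im,o,(290,215,370,290),'scene'); print('sleeve s,n',(c-ROOT)@D*1e3,(c-ROOT)@N*1e3,s,y,f)
st()
E
```

```text
clock: 21.4
position: [0.602, 0.0261, -0.0084]
ee_rot: [-0.102, 0.995, -0.0, -0.0]
ft_force: [-5.4, 0.4, 3.0]
grip_width: -0.001
grasp_force: 2.3
s -60.5 n 0.1 z -8.4 mm F along -5.25 t 21.4 w -0.001
sleeve s,n -24.23544072049641 -2.6497672680164768 [47.16290283 32.33921432] 12.216729 [np.float64(-5.25), np.float64(-3.57), np.float64(-3.28)]
s -60.4 n 0.1 z -8.5 mm F along -4.54 t 21.55 w 0.002
```

```bash
python3 -m inch '[[[0.03,0,-0.05],[0,0,0]],[[0.03,0,-0.22],[0,0,0]],[[0.03,0,-0.4],[0,0,0]],[[-0.1,0,-0.4],[0,0,0]],[[-0.28,0,-0.4],[0,0,0]],[[-0.42,0,-0.4],[0,0,0]],[[-0.42,0,-0.3],[0,0,0]],[[-0.42,0,-0.17],[0,0,0]],[[-0.42,0,-0.05],[0,0,0]],[[-0.42,0,0.03],[0,0,0]]]' 0.5
python3 -m inch '[[[0,0,0],[0,0,0]],[[0,0,0],[0,0,0]],[[0,0,0],[0,0,0]],[[0,0,0],[0,0,0]],[[0,0,0],[0,0,0]],[[0,0,0],[0,0,0]],[[0.1,0,0],[0,0,0]],[[0.25,0,0],[0,0,0]],[[0.45,0,0],[0,0,0]],[[0.65,0,0],[0,0,0]]]' 0 40
python3 - <<'E'
from h import *
o=st(); print(o['grasp_force'],o['ft_force'])
print('tray',totool(o,[.635,.287,.05]))
im,_=snap('side')
for n,q in(('near',[(133,375),(230,322),(289,376)]),('small',[(121,248),(175,231),(199,248),(146,270)])):
    c=ray('side',q,.018)[:,:2]; print(n,c.round(3).tolist(),np.linalg.norm(np.diff(c,axis=0),axis=1))
print('can',ray('scene',[(412,238)],.16)[:,:2],ray('side',[(173,169)],.16)[:,:2])
print('S2',sleeve(snap('scene')[0],o,(340,140,380,175),'scene'))
E
```

```text
clock: 22.55
position: [0.6342, 0.0328, -0.0124]
ee_rot: [-0.102, 0.995, -0.0, -0.001]
ft_force: [-0.4, 0.7, 0.3]
grip_width: 0.495
grasp_force: 0.0
clock: 23.55
position: [0.5835, 0.0223, -0.0107]
ee_rot: [-0.102, 0.995, -0.0, 0.0]
ft_force: [0.1, -0.1, -0.5]
grip_width: 0.385
grasp_force: 40.3
s -79.4 n 0.1 z -10.7 mm F along 0.09 t 23.55 w 0.385
40.31746745109558 [ 0.11422643 -0.09665444 -0.51930077]
tray (array([-1.301,  3.11 , -0.759]), 'heading', np.float64(-168.3))
near [[0.295, 0.504], [0.289, 0.314], [0.121, 0.313]] [0.19028157 0.16821698]
small [[0.685, 0.368], [0.67, 0.227], [0.555, 0.223], [0.556, 0.361]] [0.14119649 0.11514553 0.13850911]
can [[0.77292843 0.15455398]] [[0.74204335 0.17443697]]
S2 (array([0.42785449, 0.28818539]), array([48.32104111, 35.18824387]), np.float32(10.367064))
```

The sleeve is gripped and pulled off the pin. The small tray measures 115×140 mm at the rim and is centred near (0.625, 0.29); the other tray is 168×190 mm, so this is the one meant.

```bash
python3 -m inch '[[[0,0,-0.2],[0,0,0]],[[0,0,-0.45],[0,0,0]],[[0,0.1,-0.62],[0,0,0]],[[-0.05,0.3,-0.65],[0,0,0]],[[-0.15,0.5,-0.65],[0,0,0]],[[-0.2,0.7,-0.65],[0,0,0]],[[-0.3,0.9,-0.65],[0,0,0]],[[-0.3,1,-0.65],[0,0,0]],[[-0.3,1,-0.65],[0,0,0]],[[-0.3,1,-0.65],[0,0,0]]]'
python3 -m inch '[[[-0.05,0.15,0],[0,0,0]],[[-0.1,0.35,0],[0,0,0]],[[-0.2,0.55,0],[0,0,0]],[[-0.3,0.75,0],[0,0,0]],[[-0.4,0.92,0],[0,0,0]],[[-0.45,1,0],[0,0,0]],[[-0.45,1,0],[0,0,0]],[[-0.45,1,0],[0,0,0]],[[-0.45,1,0],[0,0,0]],[[-0.45,1,0],[0,0,0]]]'
python3 -m inch '[[[-0.1,0.25,0],[0,0,0]],[[-0.2,0.5,0],[0,0,0]],[[-0.35,0.8,0],[0,0,0]],[[-0.45,1,0],[0,0,0]],[[-0.45,1,0.1],[0,0,0]],[[-0.45,1,0.25],[0,0,0]],[[-0.45,1,0.4],[0,0,0]],[[-0.45,1,0.5],[0,0,0]],[[-0.45,1,0.57],[0,0,0]],[[-0.45,1,0.6],[0,0,0]]]'
```

```text
clock: 24.65
position: [0.5915, 0.1051, 0.041]
ee_rot: [-0.102, 0.995, -0.0, -0.0]
ft_force: [1.2, 0.3, -0.9]
grip_width: 0.387
grasp_force: 40.4
clock: 25.65
position: [0.6108, 0.1903, 0.0413]
ee_rot: [-0.101, 0.995, -0.0, 0.0]
ft_force: [0.3, -0.5, -0.8]
grip_width: 0.387
grasp_force: 40.4
clock: 26.65
position: [0.6295, 0.2762, -0.0073]
ee_rot: [-0.102, 0.995, -0.0, -0.0]
ft_force: [-4.6, -3.5, 12.0]
grip_width: 0.391
grasp_force: 41.8
```

```bash
python3 -m inch '[[[0,0,0],[0,0,0]],[[0,0,0],[0,0,0]],[[0,0,0],[0,0,0]],[[0,0,-0.15],[0,0,0]],[[0,0,-0.4],[0,0,0]],[[0,0,-0.7],[0,0,0]],[[0.15,0.1,-1],[0,0,0]],[[0.35,0.2,-1],[0,0,0]],[[0.55,0.3,-1],[0,0,0]],[[0.75,0.4,-1],[0,0,0]]]' 0.58
python3 -m inch '[[[0.3,0.05,-0.1],[0,0,0]],[[0.6,0.1,-0.2],[0,0,0]],[[0.8,0.1,-0.3],[0,0,0]],[[0.9,0.1,-0.4],[0,0,0]],[[0.9,0.1,-0.4],[0,0,0]],[[0.9,0.1,-0.4],[0,0,0]],[[0.9,0.1,-0.4],[0,0,0]],[[0.9,0.1,-0.4],[0,0,0]],[[0.9,0.1,-0.4],[0,0,0]],[[0.9,0.1,-0.4],[0,0,0]]]'
python3 - <<'E'
from h import *
o=st(); im,o=snap('wrist'); cv2.imwrite('pics/w8.png',im[...,::-1]); print(o['position'])
sc,_=snap('scene'); cv2.imwrite('pics/s8.png',sc[...,::-1])
print('tray sleeve',sleeve(sc,o,(375,185,440,230),'scene',.038))
print('S2',pix('wrist',[.43,.286,.034],o),sleeve(im,o,(100,0,480,250)))
E
```

```text
clock: 27.65
position: [0.5642, 0.2966, 0.0747]
ee_rot: [-0.102, 0.995, 0.0, 0.001]
ft_force: [-0.3, 0.5, 0.3]
grip_width: 0.577
grasp_force: 0.0
clock: 28.65
position: [0.4925, 0.2893, 0.1049]
ee_rot: [-0.102, 0.995, -0.0, -0.0]
ft_force: [-0.2, -0.2, 0.1]
grip_width: 0.581
grasp_force: 0.0
s -114.6 n 280.0 z 104.9 mm F along -0.25 t 28.65 w 0.581
[0.49245165 0.28931553 0.10492299]
tray sleeve (array([0.65105389, 0.27403693]), array([123.31674194, 122.463974  ]), np.float32(89.79434))
S2 [[298.39130768 123.61448773]] (array([0.42763968, 0.29201169]), array([50.80415344, 34.31858063]), np.float32(9.976482))
```

View pics/w8.png

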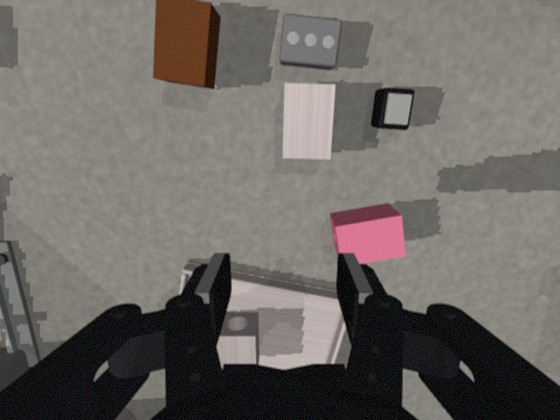

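The second sleeve is at (283–335, 84–160), with the terminal at (311,41) above it, the relay at (393,108) to its right and the pink decoy at (368,232). The first sleeve lies in the small tray at (238,340).

Run:
```python
from h import *
o=manip.get_obs(); c=np.array([.4276,.2920]); h=np.radians(190); X=np.array([np.cos(h),np.sin(h)]); Y=np.array([X[1],-X[0]])
for nm,uv,z in(('relay',[(374,88),(374,125)],.0),('relay top',[(386,92),(384,124)],.029),('pink',[(331,215),(388,205)],.03),('tray',[(185,265),(345,292)],.018),('s1 bore end',[(218,313),(258,313)],.038)):
    p=ray('wrist',uv,z,o)[:,:2]; print(nm,p.round(4).tolist(),'x',((p-c)@X*1e3).round(1),'y',((p-c)@Y*1e3).round(1))
print(totool(o,[*c,-.009]))
```

```text
relay [[0.3934, 0.3389], [0.42, 0.3466]] x [25.5 -2. ] y [52.1 55.1]
relay top [[0.3973, 0.3407], [0.4181, 0.3455]] x [21.3  0. ] y [53.2 54.3]
pink [[0.491, 0.3251], [0.4746, 0.3652]] x [-68.2 -59. ] y [21.6 64. ]
tray [[0.562, 0.2187], [0.5595, 0.3564]] x [-119.6 -141.1] y [-95.6  40.5]
s1 bore end [[0.588, 0.2543], [0.5814, 0.2859]] x [-151.4 -150.4] y [-65.  -32.7]
(array([0.786, 0.197, 1.426]), 'heading', np.float64(-168.3))
```

```bash
python3 -m inch '[[[0.25,0.06,0],[0,0,0.038]],[[0.5,0.13,0.1],[0,0,0.038]],[[0.7,0.18,0.25],[0,0,0.038]],[[0.786,0.197,0.4],[0,0,0.038]],[[0.786,0.197,0.5],[0,0,0.038]],[[0.786,0.197,0.6],[0,0,0.038]],[[0.786,0.197,0.7],[0,0,0.038]],[[0.786,0.197,0.8],[0,0,0.038]],[[0.786,0.197,0.9],[0,0,0.038]],[[0.786,0.197,1],[0,0,0.038]]]' 0.58
python3 -m inch '[[[0,0,0.1],[0,0,0]],[[0,0,0.2],[0,0,0]],[[0,0,0.3],[0,0,0]],[[0,0,0.37],[0,0,0]],[[0,0,0.41],[0,0,0]],[[0,0,0.425],[0,0,0]],[[0,0,0.425],[0,0,0]],[[0,0,0.425],[0,0,0]],[[0,0,0.425],[0,0,0]],[[0,0,0.425],[0,0,0]]]'
python3 -m inch '[[[0,0,0],[0,0,0]],[[0,0,0],[0,0,0]],[[0,0,0],[0,0,0]],[[0,0,0],[0,0,0]],[[0,0,0],[0,0,0]],[[0,0,0],[0,0,0]],[[0,0,-0.15],[0,0,0]],[[0,0,-0.35],[0,0,0]],[[0,0,-0.6],[0,0,0]],[[0,0,-0.8],[0,0,0]]]' 0 40
python3 - <<'E'
from h import *
o=st(); print(o['position'],totool(o,[*(ROOT-.078*D),-.009]))
E
```

```text
clock: 29.75
position: [0.4278, 0.292, 0.0245]
ee_rot: [-0.087, 0.996, 0.0, 0.0]
ft_force: [0.3, -0.1, -0.3]
grip_width: 0.582
grasp_force: 0.0
clock: 30.75
position: [0.4278, 0.2922, -0.0086]
ee_rot: [-0.087, 0.996, 0.0, 0.0]
ft_force: [-0.1, 0.5, -0.2]
grip_width: 0.581
grasp_force: 0.0
clock: 31.75
position: [0.4275, 0.2921, 0.0566]
ee_rot: [-0.087, 0.996, 0.0, 0.0]
ft_force: [0.6, 0.1, -1.2]
grip_width: 0.389
grasp_force: 40.2
s -177.7 n 295.8 z 56.6 mm F along 0.60 t 31.75 w 0.389
[0.42753001 0.29207746 0.05660682] (array([-1.352, -3.66 ,  0.82 ]), 'heading', np.float64(-170.0))
```

```bash
python3 -m inch '[[[-0.05,-0.15,0],[0,0,-0.038]],[[-0.15,-0.35,0],[0,0,-0.038]],[[-0.25,-0.55,0],[0,0,-0.038]],[[-0.3,-0.75,0],[0,0,-0.038]],[[-0.4,-0.95,0],[0,0,-0.038]],[[-0.4,-1,0],[0,0,-0.038]],[[-0.4,-1,0],[0,0,-0.038]],[[-0.4,-1,0],[0,0,-0.038]],[[-0.4,-1,0],[0,0,-0.038]],[[-0.4,-1,0],[0,0,-0.038]]]'
python3 -m inch '[[[-0.05,-0.2,0],[0,0,0]],[[-0.15,-0.4,0],[0,0,0]],[[-0.25,-0.6,0],[0,0,0]],[[-0.3,-0.8,0],[0,0,0]],[[-0.4,-1,0],[0,0,0]],[[-0.4,-1,0],[0,0,0]],[[-0.4,-1,0],[0,0,0]],[[-0.4,-1,0],[0,0,0]],[[-0.4,-1,0],[0,0,0]],[[-0.4,-1,0],[0,0,0]]]'
python3 -m inch '[[[-0.05,-0.2,0],[0,0,0]],[[-0.15,-0.4,0],[0,0,0]],[[-0.25,-0.6,0],[0,0,0]],[[-0.3,-0.8,0],[0,0,0]],[[-0.4,-1,0],[0,0,0]],[[-0.4,-1,0],[0,0,0]],[[-0.4,-1,0],[0,0,0]],[[-0.4,-1,0],[0,0,0]],[[-0.4,-1,0],[0,0,0]],[[-0.4,-1,0],[0,0,0]]]'
python3 - <<'E'
from h import *
o=st(); print(totool(o,[*(ROOT-.078*D),-.009]))
E
```

```text
clock: 32.75
position: [0.4726, 0.2195, 0.0553]
ee_rot: [-0.103, 0.995, 0.0, -0.0]
ft_force: [0.7, -1.0, -1.9]
grip_width: 0.388
grasp_force: 40.2
clock: 33.75
position: [0.5203, 0.1476, 0.0553]
ee_rot: [-0.102, 0.995, 0.0, 0.0]
ft_force: [-0.4, -0.2, -0.7]
grip_width: 0.391
grasp_force: 40.2
clock: 34.75
position: [0.5679, 0.0757, 0.0553]
ee_rot: [-0.102, 0.995, 0.0, 0.0]
ft_force: [0.3, -0.1, -1.6]
grip_width: 0.392
grasp_force: 40.2
s -83.8 n 55.5 z 55.3 mm F along 0.28 t 34.75 w 0.392
(array([-0.072, -0.695,  0.803]), 'heading', np.float64(-168.25))
```

```bash
python3 -m inch '[[[-0.02,-0.18,0],[0,0,0]],[[-0.04,-0.38,0],[0,0,0]],[[-0.06,-0.58,0],[0,0,0]],[[-0.072,-0.69,0.05],[0,0,0]],[[-0.072,-0.69,0.2],[0,0,0]],[[-0.072,-0.69,0.4],[0,0,0]],[[-0.072,-0.69,0.55],[0,0,0]],[[-0.072,-0.69,0.66],[0,0,0]],[[-0.072,-0.69,0.74],[0,0,0]],[[-0.072,-0.69,0.79],[0,0,0]]]'
python3 -m inch '[[[0,0,0],[0,0,0]],[[0,0,0],[0,0,0]],[[0,0,0],[0,0,0]],[[0,0,0],[0,0,0]],[[0,0,-0.2],[0,0,0]],[[0,0,-0.45],[0,0,0]],[[0.05,0,-0.6],[0,0,0]],[[0.25,0,-0.6],[0,0,0]],[[0.45,0,-0.6],[0,0,0]],[[0.58,0,-0.6],[0,0,0]]]' 0.55
python3 - <<'E'
from h import *
st(); im,o=snap('scene'); cv2.imwrite('pics/s9.png',im[...,::-1])
c,s,y=sleeve(im,o,(290,205,370,290),'scene'); print('sleeve s,n',(c-ROOT)@D*1e3,(c-ROOT)@N*1e3,s,y)
i4,_=snap('wrist'); 
c,s,y=sleeve(i4,o,(220,180,350,420)); print('wrist s,n',(c-ROOT)@D*1e3,(c-ROOT)@N*1e3,s,y)
E
```

```text
clock: 35.75
position: [0.5848, 0.0225, -0.0086]
ee_rot: [-0.102, 0.995, 0.0, -0.0]
ft_force: [-7.2, -0.3, 37.2]
grip_width: 0.39
grasp_force: 45.7
clock: 36.75
position: [0.5386, 0.0125, 0.0408]
ee_rot: [-0.102, 0.995, -0.0, 0.0]
ft_force: [-0.2, -0.1, -0.2]
grip_width: 0.544
grasp_force: 0.0
s -125.3 n -0.5 z 40.8 mm F along -0.18 t 36.75 w 0.544
sleeve s,n -78.70052594760097 -3.9043946602326804 [48.58420181 34.20042419] 10.9042015
wrist s,n -76.45833581813402 -0.749681430355832 [50.09620667 34.09408569] 11.731844
```

```bash
python3 -m inch '[[[0,0,0],[0,0,0]],[[0,0,0],[0,0,0]],[[0,0,0.1],[0,0,0]],[[0,0.006,0.2],[0,0,0]],[[0,0.006,0.3],[0,0,0]],[[0,0.006,0.4],[0,0,0]],[[0,0.006,0.5],[0,0,0]],[[0,0.006,0.58],[0,0,0]],[[0,0.006,0.615],[0,0,0]],[[0,0.006,0.615],[0,0,0]]]' 0
python3 -m inch '[[[-0.06,0,0],[0,0,0]],[[-0.12,0,0],[0,0,0]],[[-0.17,0,0],[0,0,0]],[[-0.22,0,0],[0,0,0]],[[-0.26,0,0],[0,0,0]],[[-0.3,0,0],[0,0,0]],[[-0.34,0,0],[0,0,0]],[[-0.38,0,0],[0,0,0]],[[-0.4,0,0],[0,0,0]],[[-0.41,0,0],[0,0,0]]]'
python3 - <<'E'
from h import *
st(); im,o=snap('scene')
c,s,y=sleeve(im,o,(290,215,370,290),'scene'); print('sleeve s,n',(c-ROOT)@D*1e3,(c-ROOT)@N*1e3,s,y)
E
python3 -m inch '[[[-0.01,0,0],[0,0,0]],[[-0.02,0,0],[0,0,0]],[[-0.03,0,0],[0,0,0]],[[-0.04,0,0],[0,0,0]],[[-0.05,0,0],[0,0,0]],[[-0.06,0,0],[0,0,0]],[[-0.06,0,0],[0,0,0]],[[-0.06,0,0],[0,0,0]],[[-0.06,0,0],[0,0,0]],[[-0.06,0,0],[0,0,0]]]'
python3 - <<'E'
from h import *
st(); f=[]
for i in range(3):
    im,o=snap('scene'); f.append(round(o['ft_force'][:2]@D,2))
c,s,y=sleeve(im,o,(290,215,370,290),'scene'); print('sleeve s,n',(c-ROOT)@D*1e3,(c-ROOT)@N*1e3,s,y,f)
E
```

```text
clock: 37.85
position: [0.5392, 0.0133, -0.0096]
ee_rot: [-0.102, 0.995, 0.0, -0.0]
ft_force: [0.3, 0.4, 0.4]
grip_width: 0.002
grasp_force: 0.0
clock: 38.85
position: [0.5716, 0.02, -0.0092]
ee_rot: [-0.102, 0.995, 0.0, -0.0]
ft_force: [-1.3, -0.3, 0.6]
grip_width: 0.003
grasp_force: 0.6
s -91.5 n 0.2 z -9.2 mm F along -1.36 t 38.85 w 0.003
sleeve s,n -54.722409555875046 -3.5627375026728973 [47.84257126 33.82042694] 10.430088
clock: 39.9
position: [0.5762, 0.0209, -0.0092]
ee_rot: [-0.102, 0.995, 0.0, -0.0]
ft_force: [-3.9, -0.5, 1.6]
grip_width: 0.0
grasp_force: 1.9
s -86.8 n 0.2 z -9.2 mm F along -3.96 t 39.9 w 0.0
sleeve s,n -50.106537828956746 -3.272121618301661 [48.07741928 34.37285614] 13.05662 [np.float64(-3.96), np.float64(-3.91), np.float64(-3.25)]
```

The tight sleeve is stopped at the nose with about 3.7 N, so the pin has given around 4 mm and the test is done. It goes to the deep bin.

```bash
python3 -m inch '[[[0.05,0,-0.03],[0,0,0]],[[0.05,0,-0.22],[0,0,0]],[[0.05,0,-0.4],[0,0,0]],[[-0.1,0,-0.4],[0,0,0]],[[-0.28,0,-0.4],[0,0,0]],[[-0.41,0,-0.4],[0,0,0]],[[-0.41,0,-0.3],[0,0,0]],[[-0.41,0,-0.17],[0,0,0]],[[-0.41,0,-0.05],[0,0,0]],[[-0.41,0,0.01],[0,0,0]]]' 0.5
python3 -m inch '[[[0,0,0],[0,0,0]],[[0,0,0],[0,0,0]],[[0,0,0],[0,0,0]],[[0,0,0],[0,0,0]],[[0,0,0],[0,0,0]],[[0,0,-0.1],[0,0,0]],[[0,0,-0.3],[0,0,0]],[[0,0,-0.55],[0,0,0]],[[0,-0.1,-0.8],[0,0,0]],[[0,-0.35,-0.85],[0,0,0]]]' 0 40
python3 - <<'E'
from h import *
o=st(); print(o['grasp_force'],totool(o,[.628,-.243,.003]))
E
```

```text
clock: 41.05
position: [0.607, 0.0273, -0.0117]
ee_rot: [-0.102, 0.995, -0.0, -0.001]
ft_force: [0.8, -0.2, 0.1]
grip_width: 0.504
grasp_force: 0.0
clock: 42.05
position: [0.6177, 0.0021, 0.0641]
ee_rot: [-0.103, 0.995, 0.0, 0.005]
ft_force: [0.1, -0.5, -0.3]
grip_width: 0.386
grasp_force: 43.1
s -50.0 n -26.6 z 64.1 mm F along 0.04 t 42.05 w 0.386
43.088881589316586 (array([ 0.51 , -3.024,  0.761]), 'heading', np.float64(-168.14))
```

```bash
python3 -m inch '[[[0.05,-0.2,0],[0,0,0]],[[0.1,-0.4,0],[0,0,0]],[[0.15,-0.6,0],[0,0,0]],[[0.17,-0.8,0],[0,0,0]],[[0.17,-1,0],[0,0,0]],[[0.17,-1,0],[0,0,0]],[[0.17,-1,0],[0,0,0]],[[0.17,-1,0],[0,0,0]],[[0.17,-1,0],[0,0,0]],[[0.17,-1,0],[0,0,0]]]'
python3 -m inch '[[[0.05,-0.2,0],[0,0,0]],[[0.1,-0.4,0],[0,0,0]],[[0.15,-0.6,0],[0,0,0]],[[0.17,-0.8,0],[0,0,0]],[[0.17,-1,0],[0,0,0]],[[0.17,-1,0],[0,0,0]],[[0.17,-1,0],[0,0,0]],[[0.17,-1,0],[0,0,0]],[[0.17,-1,0],[0,0,0]],[[0.17,-1,0],[0,0,0]]]'
python3 -m inch '[[[0.05,-0.2,0],[0,0,0]],[[0.1,-0.4,0],[0,0,0]],[[0.15,-0.6,0],[0,0,0]],[[0.17,-0.8,0],[0,0,0]],[[0.17,-1,0],[0,0,0]],[[0.17,-1,0],[0,0,0]],[[0.17,-1,0],[0,0,0]],[[0.17,-1,0],[0,0,0]],[[0.17,-1,0],[0,0,0]],[[0.17,-1,0],[0,0,0]]]'
python3 - <<'E'
from h import *
o=st(); print(o['position'],o['grasp_force'])
for n in('scene','side'):
    im,_=snap(n); cv2.imwrite(f'pics/bin_{n}.png',im[...,::-1])
im,o=snap('wrist'); cv2.imwrite('pics/bin_w.png',im[...,::-1])
g=cv2.cvtColor(im,7)
e=cv2.Canny(cv2.GaussianBlur(g,(5,5),0),40,100); L=cv2.HoughLinesP(e[:300],1,np.pi/180,40,minLineLength=60,maxLineGap=8)
for l in (L[:,0] if L is not None else []):
    p=ray('wrist',[l[:2],l[2:]],.048,o)[:,:2]; print(l,p.round(3).tolist())
E
```

```text
clock: 43.05
position: [0.617, -0.0801, 0.058]
ee_rot: [-0.103, 0.995, 0.0, 0.0]
ft_force: [-0.2, -0.9, -0.9]
grip_width: 0.391
grasp_force: 43.1
clock: 44.05
position: [0.62, -0.1612, 0.0581]
ee_rot: [-0.102, 0.995, 0.0, 0.0]
ft_force: [-0.3, -0.1, -1.6]
grip_width: 0.388
grasp_force: 43.1
clock: 45.05
position: [0.6229, -0.2423, 0.0581]
ee_rot: [-0.102, 0.995, 0.0, 0.0]
ft_force: [-0.4, -1.0, -1.6]
grip_width: 0.39
grasp_force: 43.1
s -94.2 n -267.0 z 58.1 mm F along -0.63 t 45.05 w 0.39
[ 0.6229497  -0.24231886  0.05808894] 43.09367594748412
[163 111 412 173] [[0.566, -0.318], [0.571, -0.184]]
[179 108 401 163] [[0.563, -0.31], [0.567, -0.192]]
[131 299 158 107] [[0.679, -0.325], [0.565, -0.32]]
[162 236 180 122] [[0.634, -0.311], [0.57, -0.309]]
[151 114 286 147] [[0.569, -0.323], [0.571, -0.253]]
[290 102 487 154] [[0.549, -0.256], [0.553, -0.149]]
[240 245 327 245] [[0.631, -0.267], [0.621, -0.219]]
[377 297 424 174] [[0.647, -0.181], [0.57, -0.178]]
[237 243 254 148] [[0.63, -0.269], [0.575, -0.269]]
[202 121 421 176] [[0.567, -0.298], [0.572, -0.179]]
[17  0 18 65] [[0.531, -0.389], [0.559, -0.389]]
[151 115 261 142] [[0.57, -0.323], [0.571, -0.266]]
[361 264 393 175] [[0.628, -0.196], [0.574, -0.194]]
[273  98 341 116] [[0.549, -0.264], [0.55, -0.229]]
[429 297 451 237] [[0.641, -0.151], [0.602, -0.151]]
[391 276 414 214] [[0.632, -0.177], [0.593, -0.176]]
[303 139 402 164] [[0.566, -0.245], [0.568, -0.191]]
[156 280 183 108] [[0.663, -0.312], [0.563, -0.308]]
```

```bash
python3 -m inch '[[[-0.05,-0.05,0.1],[0,0,0]],[[-0.08,-0.08,0.25],[0,0,0]],[[-0.08,-0.08,0.4],[0,0,0]],[[-0.08,-0.08,0.52],[0,0,0]],[[-0.08,-0.08,0.6],[0,0,0]],[[-0.08,-0.08,0.66],[0,0,0]],[[-0.08,-0.08,0.69],[0,0,0]],[[-0.08,-0.08,0.69],[0,0,0]],[[-0.08,-0.08,0.69],[0,0,0]],[[-0.08,-0.08,0.69],[0,0,0]]]'
python3 -m inch '[[[0,0,0],[0,0,0]],[[0,0,0],[0,0,0]],[[0,0,0],[0,0,0]],[[0,0,0],[0,0,0]],[[0,0,0],[0,0,0]],[[0,0,-0.15],[0,0,0]],[[0,0,-0.4],[0,0,0]],[[0,0,-0.65],[0,0,0]],[[0,0,-0.9],[0,0,0]],[[0,0,-1],[0,0,0]]]' 0.52
python3 -m inch '[[[0,0.1,-0.2],[0,0,0]],[[0,0.3,-0.4],[0,0,0]],[[0,0.6,-0.6],[0,0,0]],[[0,0.8,-0.8],[0,0,0]],[[0,1,-0.8],[0,0,0]],[[0,1,-0.8],[0,0,0]],[[0,1,-0.8],[0,0,0]],[[0,1,-0.8],[0,0,0]],[[0,1,-0.8],[0,0,0]],[[0,1,-0.8],[0,0,0]]]'
python3 - <<'E'
from h import *
o=st()
im,_=snap('scene'); cv2.imwrite('pics/end.png',im[...,::-1])
print('bin sleeve',sleeve(im,o,(195,265,265,335),'scene',.038))
a=im[180:240,365:445].astype(int); x=cv2.cvtColor(im,7)
# gauge shoulder unchanged vs first frame
i0=cv2.cvtColor(cv2.imread('pics/scene0.png'),6).astype(int)
for q in((200,265,30,330),):pass
d=(abs(x.astype(int)-i0)>35).astype(np.uint8); d=cv2.morphologyEx(d,2,np.ones((3,3)))
n,l,s,c=cv2.connectedComponentsWithStats(d)
print([(t[:4].tolist(),int(t[4])) for t in s[1:] if t[4]>25])
E
```

```text
clock: 46.2
position: [0.6307, -0.2482, 0.0034]
ee_rot: [-0.102, 0.995, -0.0, 0.0]
ft_force: [-0.4, -0.3, -0.8]
grip_width: 0.386
grasp_force: 43.1
clock: 47.2
position: [0.6316, -0.2486, 0.0861]
ee_rot: [-0.102, 0.995, -0.001, 0.002]
ft_force: [0.1, -0.4, 0.2]
grip_width: 0.522
grasp_force: 0.0
clock: 48.2
position: [0.6139, -0.1705, 0.1463]
ee_rot: [-0.101, 0.995, 0.0, -0.0]
ft_force: [-0.5, -0.1, -0.6]
grip_width: 0.519
grasp_force: 0.0
s -88.6 n -194.9 z 146.3 mm F along -0.50 t 48.2 w 0.519
bin sleeve (array([ 0.63184784, -0.25086186]), array([49.04438019, 34.79482269]), np.float32(11.872072))
[([164, 0, 80, 128], 4362), ([239, 0, 109, 42], 2460), ([313, 23, 26, 17], 226), ([165, 25, 4, 10], 38), ([354, 31, 18, 27], 148), ([318, 34, 47, 30], 858), ([367, 36, 7, 10], 32), ([168, 38, 15, 28], 173), ([311, 46, 17, 19], 117), ([170, 56, 7, 16], 59), ([436, 58, 34, 55], 558), ([298, 69, 63, 62], 1697), ([243, 75, 15, 29], 150), ([251, 76, 12, 23], 92), ([183, 86, 6, 6], 29), ([203, 89, 48, 38], 532), ([362, 89, 27, 30], 455), ([232, 94, 6, 7], 34), ([422, 110, 28, 35], 566), ([375, 116, 43, 37], 890), ([201, 127, 11, 30], 130), ([225, 131, 9, 7], 39), ([265, 143, 10, 14], 81), ([298, 143, 51, 72], 1691), ([218, 149, 46, 21], 315), ([351, 150, 19, 20], 169), ([221, 163, 54, 94], 2163), ([388, 169, 7, 8], 35), ([345, 171, 33, 35], 498), ([389, 185, 24, 16], 137), ([403, 198, 13, 12], 61), ([389, 207, 22, 14], 142), ([314, 209, 12, 18], 126), ([195, 215, 16, 16], 180), ([299, 224, 14, 13], 97), ([215, 283, 35, 26], 509)]
```

```bash
python3 -c "
from workcell import manip
print(manip.hand_in())"
```

```text
the job is handed in; nothing more can be done
None
```

I tested both sleeves and handed the job in at about 48 s: the one by the jar and nut slid home and is in the shallow tray, and the one by the terminal and relay was stopped by the nose (about 4 N) and is in the deep bin.

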